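Clip the shop lantern onto the counter rail

TASK

Pick up the little white lantern by the back of its red snap hook and push the hook, gate first, gently onto the bar of the counter rail, about midway between the two wooden plaques, until the bar is right inside and the gate flicks shut behind it. Lower it until the bar, not your hand, carries the lantern, then let go and leave it hanging upright and still; do not lean on the rail (stay under 25 N), and leave the plaques, the jar and the mug as they are.

Things in the scene. Friction and masses are not known exactly. Their poses are not given: they have to be found in the camera images.
- lantern: Loose lantern, 0.2 to 0.3 kg, standing on the counter: white ribbed ball 96 mm across with a red flower, black rims, and a red snap hook 12 mm thick upright on its top, in the plane y = 0. Origin: centre of the underside; z up, x towards the hook's mouth. Its cap ends at z = 107 mm, the hook's foot at 115, the hook's top at 161. Lantern mm are used in the entries below.
- spine (a point): Good place to hold: the spine (back) of the hook, at x = -27, z = 137 mm of the lantern. The spine is an upright flat-sided block, x = -29 to -11, z = 107 to 150 mm, 12 mm thick in y: fingers from above, closing along y. Keep the fingers behind x = -13 mm: the bar comes in as far as -11.
- mouth (a point): Where the bar goes in: middle of the gate, x = 14, z = 131 mm of the lantern, good for 4 mm up or down; above it the round nose (x = 11 to 19, underside z = 140). Pushed in level, the bar (its axis at x = -7 mm) stops on the spine and the gate still rests on it; sinking the lantern some 4 to 8 mm then lets the gate flick shut. Drawn back before that, the bar slips out.
- seat (a point): Inside the hook's crown, x = 0, z = 149 mm of the lantern: the bar's axis lies here when the lantern hangs on it. The crown is half round, 11 mm inner radius about x = 0, z = 142; below it the inside is 22 mm wide, x = -11 to 11.
- gate (a joint): Sprung steel gate that shuts the hook's mouth, 21 mm long, 4.5 mm thick, hinged at its lower end (x = 14, z = 119 mm of the lantern). 0 rad = shut against the nose; grows as it is pushed inwards, to 1.45. It springs back by itself; pushing it open at its middle takes about 4 to 6 N, more near the hinge. From first touching it to the spine the bar travels 27 mm.
- stand: Steel counter rail fixed to the counter: two 16 mm posts at y = -250 and 250 mm, with slotted bracket plates 64 mm long in x on top, and a level round bar, 8 mm diameter, along y, clamped in the slots; two plaques hang on it. Origin: on the counter midway between the posts; x points away from the robot, z up. The lantern is pushed on from the robot's (-x) side.
- slots (a point): Middle of the slots, 290 mm above the stand's origin: the height of the bar's axis. The bar is clamped anywhere along the slots: its axis lies up to 18 mm nearer or farther (x of the stand) than this point, parallel to y. Where is not measured; it must be seen or felt. It stands firm.
- plaque_l (a joint): Wooden plaque with a red dot, 56 mm wide, 115 mm tall, 8 mm thick, hanging from the bar by two wire loops at y = 170 mm of the rail, down to 135 mm below the bar. Swing about the bar in rad, 0 = hanging straight. Bystander.
- plaque_r (a joint): The same plaque at y = -170 mm of the rail. Bystander.
- jar: Closed amber glass jar, 84 mm across, 98 mm tall; origin: centre of its underside. Bystander.
- jug: White mug, 84 mm across, 90 mm tall, handle at its +y side; origin: centre of its underside. Bystander.
There are look-alikes about, which are no part of the job. Leave any orange look-alike of the lantern alone.

How it is judged:
By the outcome, as a careful person would: the job done as asked, in the order asked, and still so for the second after the job is handed in, with the robot touching nothing.
It also fails if it takes over 72 s, if anything falls off the work surface, if the arm or the gripper's body presses on something with over 40 N, if the wrist force passes 120 N, or if a joint passes its speed limit or range.

ROBOT

A 7-joint arm with a two-finger parallel gripper is mounted at the origin on the work surface. World frame = base frame: x ahead of the robot, y to its left, z up, the work surface at z = 0. Lengths are in m, angles in rad, forces in N, time in s.
With the tool pointing down it reaches from about 0.4 to 0.875 m from the base axis. Payload 19.3 kg.
Tool frame: the origin (TCP) lies at the very end of the fingers, on their centre line; the grasp point (between the pads) lies 19 mm behind it; z points along the fingers, y is the line along which they close (so a half turn about z gives the same grasp; the last joint's range is limited). The gripper opens to 85 mm and grips with 20 to 120 N. Pads are 22 mm wide; open, the fingers measure 114 mm over their backs; the gripper's body (76 mm by 85 mm) begins 54 mm behind the grasp point. The pads swing forward as they close: fully open they stand 13 mm farther back than shut.
Start: joints at [1.043, 0.521, -0.036, 1.599, 0.021, 1.021, -0.113], TCP at [0.276, -0.561, 0.194] pointing down, gripper open.
Joint ranges: [-2.91, 2.91], [-0.3, 2.13], [-1.5, 1.42], [0.17, 2.43], [-1.26, 4.41], [0.16, 1.93], [-2.52, 2.52]. Speed limits (rad/s): [1.89, 1.89, 2.39, 2.39, 3.01, 3.01, 3.01].

INTERFACE

Orientations are given as [roll, pitch, yaw] about the fixed x, y, z axes, in that order (R = Rz(yaw) Ry(pitch) Rx(roll)).
In Python, from workcell import bot gives the robot as it stands.
- The arm moves only by the tool carry_out, never from a script. Its argument "rows" is a list that holds one entry, the list of rows, each a list of 4 numbers: the shift along the tool's x, y, z in m, then the turn about the tool's z in degrees. In form: [[[x, y, z, twist], ...]]. A call has 1 to 12 rows; each row is the pose to reach, as a shift and turn from the pose commanded when the call began, along the tool's axes at that moment; what a row does not reach only later rows make up. A row lasts 1/12 s, in which the tool goes at most 41.7 mm and 7.16 degrees, less where a joint would pass 70% of its speed; a pose out of reach is approached as far as the arm can. A call with a gripper value outside its range is refused whole. "grip" is the finger opening in m, from 0 to 0.0854, set as the call begins (left out, the last holds). The fingers move at their own pace and stop on an object; "grip_force" is the grip in N (left out, the last holds). Time passes only in rows, so rows that repeat a pose let the fingers close. It gives the time, the measured TCP pose, the force, the opening and the grip force at its end, in the units of the state.
- bot.observe(): the state, without advancing time (a new reading comes with each control period).
- bot.grab_frame(name): name is "side" or "top" or "wrist"; returns a dict with "pixels" (480x640x3 uint8, red, green, blue), "K" (3x3 intrinsics, pixels), "pose" (4x4, takes a point from camera to world coordinates). Camera axes: x right, y down, z forward; pixel columns grow to the right and rows downward; lengths in m; the calibration is good to about 2 mm. A picture is of the moment at which its call begins. There is no depth.
- bot.job_done(): hands the job in; it is judged then, once.
Trained networks look in a picture, given as the dict that the camera call returned (one of the last four; its "shot" number tells which), for a name from the list of things; names that differ only in an ending like _2 or _b are one class to them, and where a whole thing is asked for, a point or a joint stands for the part that bears it (a point fixed in the world has none). Each returns a list of dicts, best first, with "conf" (0 to 1); they miss things now and then, are a little off and sometimes report something else, mostly with a low value. They report only what shows in the picture. A call takes as long as a camera call. They do not tell look-alikes from the thing itself.
- bot.look_for(picture, label): "position" ([column, row] in pixels, amid what is visible of it).
- bot.regions_of(picture, label): "region" (480x640 bool, what is visible of it) and "position" ([column, row] in pixels, amid what is visible of it).
- bot.spot_point(picture, label): "position" ([column, row] in pixels: a listed point, or the origin of a listed thing).
The state is a dict: "clock": time; "qpos": joint angles; "qd": joint speeds; "joint_efforts": joint torques, N m; "position": TCP position; "tool_rot": TCP orientation; "force": force on the tool from outside, world axes, zero at the start; "moment": the same for the moment, N m; "grip_width": finger opening in m; "finger_force": force on a finger pad.
Only numpy, scipy, OpenCV 4.12 (cv2) and the standard library are available. Lean on these libraries where they do the work, as an engineer would, in place of code of your own. Each camera call takes 0.05 s, during which the arm holds its last target. There are 200 camera calls.

## Working session

There is one attempt and no reset: what is moved stays moved. The work goes in short steps, Python scripts to look and compute and a tool call to move; the robot and the scene stay as the last step left them, time stands still between calls to the robot, and variables do not carry over. Pictures are saved under pics/ and viewed, at most 10 in all, crops included, and the job is handed in when it is done.

Besides the shell and the picture viewer there is one more tool, called after "Call:" in YAML: its name, and indented under it one key for each argument. carry_out: Moves the arm, as the interface text tells. Its arguments: {"type":"object","properties":{"rows":{"type":"array","items":{"type":"array","items":{"type":"array","items":{"type":"number"}}}},"grip":{"type":"number"},"grip_force":{"type":"number"}},"required":["rows"]}

```bash
mkdir -p pics; cat > h.py <<'E'
import numpy as np, cv2
from workcell import bot
from scipy.spatial.transform import Rotation as Ro
def ray(f,p):
    K=np.array(f['K']);T=np.array(f['pose'])
    d=T[:3,:3]@np.linalg.solve(K,[p[0],p[1],1.]);return T[:3,3],d/np.linalg.norm(d)
def onz(f,p,z):
    o,d=ray(f,p);return o+d*(z-o[2])/d[2]
def tri(*fp):
    A=np.zeros((3,3));b=np.zeros(3);L=[ray(f,p) for f,p in fp]
    for o,d in L:
        M=np.eye(3)-np.outer(d,d);A+=M;b+=M@o
    x=np.linalg.solve(A,b);return x,[np.linalg.norm((np.eye(3)-np.outer(d,d))@(x-o)) for o,d in L]
def proj(f,X):
    T=np.array(f['pose']);c=T[:3,:3].T@(np.asarray(X)-T[:3,3]);c=np.array(f['K'])@c;return c[:2]/c[2]
def save(f,n): cv2.imwrite('pics/'+n+'.png',f['pixels'][:,:,::-1])
E
cat > a.py <<'E'
from h import *
np.set_printoptions(precision=4,suppress=True)
s=bot.observe();print(s['clock'],s['position'],s['tool_rot'],s['force'])
for n in('side','top'):
    f=bot.grab_frame(n);save(f,n+'0');print(n,np.array(f['pose']))
    for l in('lantern','jar','jug','stand','slots','spine','mouth','plaque_l','plaque_r','seat'):
        print(l,[(np.round(d['position']).tolist(),round(d['conf'],2)) for d in bot.spot_point(f,l)] if l not in('plaque_l','plaque_r') else [(np.round(d['position']).tolist(),round(d['conf'],2)) for d in bot.look_for(f,l)])
E
python3 a.py
```

```text
0.0 [ 0.276  -0.5603  0.1938] [-3.1404  0.0001  0.4577] [0.3676 0.6284 0.3003]
side [[-0.9095 -0.2708  0.3153  0.0873]
 [-0.4156  0.5955 -0.6874  0.8934]
 [-0.0016 -0.7563 -0.6542  1.076 ]
 [ 0.      0.      0.      1.    ]]
lantern [([371.0, 222.0], 0.62), ([359.0, 258.0], 0.6)]
jar [([293.0, 373.0], 0.64)]
jug [([329.0, 310.0], 0.82)]
stand [([354.0, 218.0], 0.21)]
slots [([263.0, 186.0], 0.89)]
spine [([384.0, 178.0], 0.95), ([455.0, 193.0], 0.93), ([375.0, 216.0], 0.55)]
mouth [([355.0, 216.0], 0.84), ([444.0, 203.0], 0.61), ([368.0, 181.0], 0.56)]
plaque_l [([235.0, 261.0], 0.85), ([286.0, 172.0], 0.64)]
plaque_r [([235.0, 261.0], 0.85), ([286.0, 172.0], 0.64)]
seat [([359.0, 212.0], 0.88), ([450.0, 195.0], 0.74), ([377.0, 178.0], 0.7), ([331.0, 311.0], 0.16)]
top [[ 0.0174 -0.9811  0.1928  0.2979]
 [-0.9996 -0.0211 -0.0173 -0.0392]
 [ 0.021  -0.1924 -0.9811  1.1958]
 [ 0.      0.      0.      1.    ]]
lantern [([421.0, 256.0], 0.88), ([423.0, 328.0], 0.84), ([365.0, 264.0], 0.69)]
jar [([220.0, 262.0], 0.76)]
jug [([297.0, 263.0], 0.72)]
stand []
slots [([304.0, 167.0], 0.73)]
spine [([440.0, 251.0], 0.81), ([375.0, 261.0], 0.71)]
mouth [([430.0, 324.0], 0.95), ([429.0, 236.0], 0.91), ([368.0, 249.0], 0.78)]
plaque_l [([225.0, 179.0], 0.9), ([376.0, 162.0], 0.78), ([369.0, 256.0], 0.72)]
plaque_r [([225.0, 179.0], 0.9), ([376.0, 162.0], 0.78), ([369.0, 256.0], 0.72)]
seat [([439.0, 240.0], 0.88), ([441.0, 330.0], 0.76), ([373.0, 252.0], 0.61), ([375.0, 262.0], 0.25)]
```

View pics/side0.png

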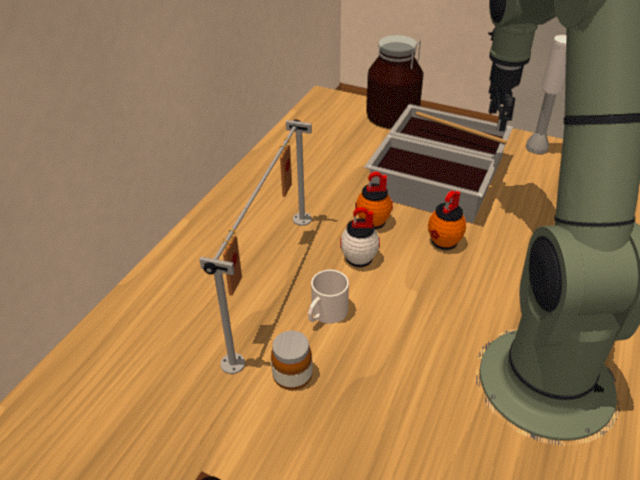

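View pics/top0.png

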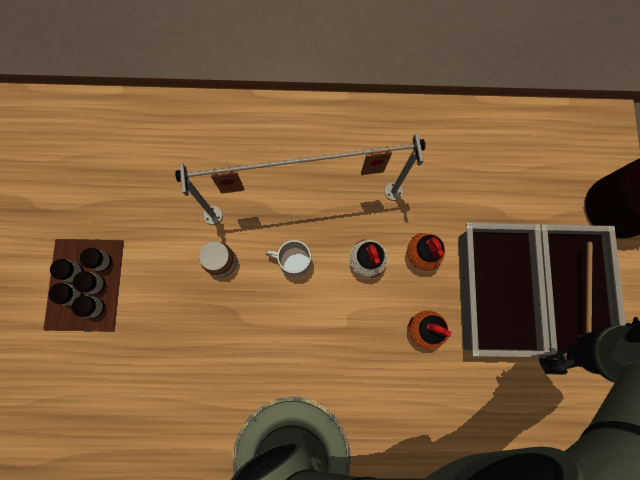

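Side view: the white lantern is at (360,240) and the orange look-alikes at (375,205) and (447,225). Top view: white at (368,258), orange at (425,252) and (430,330). Only the first has the white ribbed ball and red hook, so I'll confirm it in a crop and work out positions.

```bash
cat > b.py <<'E'
from h import *
np.set_printoptions(precision=4,suppress=True)
S=bot.grab_frame('side');T=bot.grab_frame('top')
print('base',tri((S,(359,258)),(T,(365,264))))
def near(f,l,c,r=25):
    return [d['position'] for d in bot.spot_point(f,l) if np.hypot(*(np.array(d['position'])-c))<r]
for l,cs,ct in(('spine',(375,216),(375,261)),('mouth',(355,216),(368,249)),('seat',(359,212),(373,252))):
    a,b=near(S,l,cs,14),near(T,l,ct,14);print(l,a,b)
    if a and b: print(tri((S,a[0]),(T,b[0])))
for n,a,b in(('foot',(232,364),(213,215)),('footR',(303,219),(395,192)),('plateL',(217,266),(183,178)),('plateR',(298,127),(419,150)),('jar',(291,340),(215,255)),('jug',(330,283),(296,257))):
    print(n,tri((S,a),(T,b)))
# bar: bright pixels per column in top
g=cv2.cvtColor(T['pixels'],cv2.COLOR_RGB2GRAY).astype(float)
pts=[]
for c in range(250,355,3):
    r0=175+(c-190)*(147-175)/(413-190);rr=np.arange(int(r0)-6,int(r0)+8);sat=np.ptp(T['pixels'][rr,c].astype(float),axis=1)
    w=np.clip(sat.max()*.6-sat,0,None);pts.append(onz(T,(c,(w*rr).sum()/w.sum()),.29))
pts=np.array(pts);p=np.polyfit(pts[:,1],pts[:,0],1);print('bar top x=%.4f*y+%.4f'%tuple(p),np.std(pts[:,0]-np.polyval(p,pts[:,1])))
pts=[]
for r in range(155,240,3):
    c0=294+(r-132)*(220-294)/(262-132);cc=np.arange(int(c0)-7,int(c0)+8);sat=np.ptp(S['pixels'][r,cc].astype(float),axis=1)
    w=np.clip(sat.max()*.6-sat,0,None);pts.append(onz(S,((w*cc).sum()/w.sum(),r),.29))
pts=np.array(pts);p=np.polyfit(pts[:,1],pts[:,0],1);print('bar side x=%.4f*y+%.4f'%tuple(p),np.std(pts[:,0]-np.polyval(p,pts[:,1])))
a=cv2.resize(S['pixels'][150:290,310:480],None,fx=3,fy=3,interpolation=cv2.INTER_CUBIC)
cv2.imwrite('pics/crop.png',a[:,:,::-1])
E
python3 b.py
```

```text
base (array([ 0.4904, -0.1829,  0.0009]), [np.float64(0.003312495561365455), np.float64(0.0033124955613653955)])
spine [[370.2, 215.8]] [[375.7, 260.3]]
(array([ 0.4744, -0.1928,  0.1374]), [np.float64(0.0005744768351440713), np.float64(0.0005744768351440443)])
mouth [[353.5, 217.5]] [[367.4, 249.5]]
(array([ 0.5045, -0.1723,  0.136 ]), [np.float64(0.0035595679688425535), np.float64(0.0035595679688426815)])
seat [[358.6, 210.3]] [[377.5, 251.1]]
(array([ 0.5006, -0.1955,  0.1422]), [np.float64(0.0041516327326670925), np.float64(0.0041516327326669095)])
foot (array([ 0.615 ,  0.2316, -0.0025]), [np.float64(0.0006033406706098613), np.float64(0.0006033406706098263)])
footR (array([ 0.6932, -0.2683, -0.0044]), [np.float64(0.0005573478996488358), np.float64(0.0005573478996487921)])
plateL (array([0.6142, 0.2325, 0.289 ]), [np.float64(0.001733861341507477), np.float64(0.0017338613415074755)])
plateR (array([ 0.6956, -0.2664,  0.2842]), [np.float64(0.001835474431043871), np.float64(0.0018354744310436406)])
jar (array([0.4866, 0.1967, 0.1028]), [np.float64(0.0009537752197542993), np.float64(0.0009537752197543555)])
jug (array([ 0.4901, -0.0005,  0.0804]), [np.float64(0.0014412124685829258), np.float64(0.0014412124685828996)])
bar top x=-0.1621*y+0.6597 0.00019364025890186506
bar side x=-0.1532*y+0.6595 0.0016881717787019712
```

View pics/crop.png

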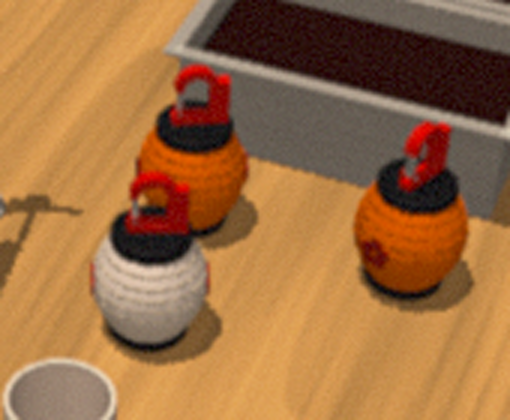

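The crop shows one white ribbed lantern at crop (150,280), with its red hook opening towards the rail. The other two are orange, so they stay put. I'm moving above the white one for a closer look.

Call:
carry_out:
  rows:
    - [[0, 0, -0.04, 0], [0.03, -0.022, -0.07, -1], [0.06, -0.045, -0.086, -2], [0.09, -0.07, -0.086, -3], [0.12, -0.093, -0.086, -4], [0.15, -0.116, -0.086, -5], [0.18, -0.139, -0.086, -6], [0.21, -0.162, -0.086, -7], [0.24, -0.185, -0.086, -7], [0.27, -0.208, -0.086, -7], [0.3, -0.231, -0.086, -7], [0.313, -0.241, -0.086, -7]]
  grip: 0.045
  grip_force: 30

```text
clock: 2.5
position: [0.4523, -0.2016, 0.2807]
tool_rot: [-3.141, -0.001, 0.584]
force: [0.7, 0.2, 0.7]
grip_width: 0.0452
finger_force: 0.0
```

```bash
cat > c.py <<'E'
from h import *
np.set_printoptions(precision=4,suppress=True)
s=bot.observe();print(s['clock'],s['position'],s['tool_rot'],s['force'],s['grip_width'])
f=bot.grab_frame('wrist');save(f,'w1');print(np.array(f['pose']))
for l,z in(('lantern',0),('spine',.137),('mouth',.131),('seat',.149),('gate',.13)):
    print(l,[(np.round(d['position'],1).tolist(),round(d['conf'],2),onz(f,d['position'],z)) for d in bot.spot_point(f,l)])
E
python3 c.py
```

```text
2.5 [ 0.4523 -0.2016  0.2807] [-3.1414 -0.0014  0.5842] [0.7163 0.2185 0.7269] 0.045156390168768795
[[ 0.5517 -0.7904 -0.2663  0.5206]
 [-0.834  -0.5232 -0.1751 -0.158 ]
 [-0.0009  0.3187 -0.9479  0.4618]
 [ 0.      0.      0.      1.    ]]
lantern [([322.1, 148.1], 0.92, array([ 0.4919, -0.1845,  0.    ])), ([433.4, 204.2], 0.79, array([ 0.5118, -0.3378, -0.    ]))]
spine [([325.9, 189.7], 0.78, array([ 0.4731, -0.1989,  0.137 ])), ([474.7, 262.6], 0.78, array([ 0.4925, -0.351 ,  0.137 ])), ([366.1, 406.0], 0.68, array([ 0.3049, -0.3634,  0.137 ]))]
mouth [([332.0, 139.4], 0.94, array([ 0.5106, -0.18  ,  0.131 ])), ([478.8, 219.6], 0.9, array([ 0.5258, -0.33  ,  0.131 ])), ([342.8, 377.0], 0.6, array([ 0.3178, -0.3248,  0.131 ]))]
seat [([325.6, 161.9], 0.96, array([ 0.4936, -0.1844,  0.149 ])), ([488.7, 238.6], 0.77, array([ 0.5173, -0.3392,  0.149 ])), ([353.4, 396.4], 0.58, array([ 0.3155, -0.3381,  0.149 ]))]Traceback (most recent call last):
  File "c.py", line 6, in <module>
    print(l,[(np.round(d['position'],1).tolist(),round(d['conf'],2),onz(f,d['position'],z)) for d in bot.spot_point(f,l)])
                                                                                                     ~~~~~~~~~~~~~~^^^^^
ValueError: it knows: jar, jug, lantern, mouth, seat, slots, spine, stand
```

View pics/w1.png

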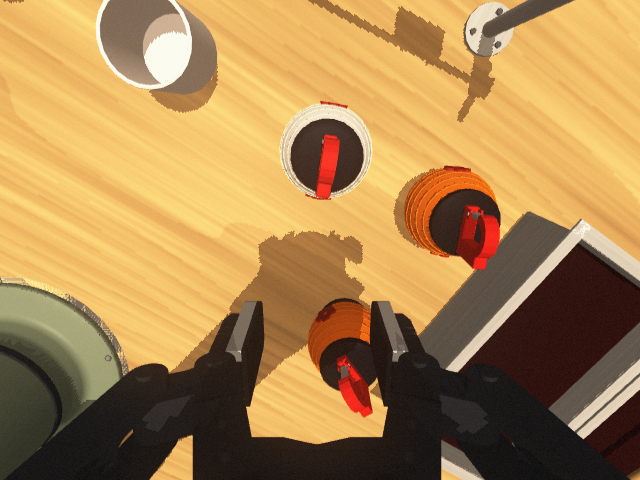

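The wrist view shows the white lantern at (326,150), with its red hook running from the spine at (325,197) to the mouth at (332,138). Next I'll get the hook's axis from its red pixels.

```bash
cat > d.py <<'E'
from h import *
np.set_printoptions(precision=4,suppress=True)
f=bot.grab_frame('wrist');p=f['pixels'].astype(int)
m=(p[:,:,0]>130)&(p[:,:,1]<75)&(p[:,:,2]<75);m[:,:300]=0;m[:,350:]=0;m[:110]=0;m[215:]=0
n,lab,st,ce=cv2.connectedComponentsWithStats(m.astype(np.uint8));k=1+np.argmax(st[1:,4]);print(st[k],ce[k])
v,u=np.nonzero(lab==k)
# row-wise centres
for r in range(v.min(),v.max()+1,4): print(r,u[v==r].min(),u[v==r].max(),end=' | ')
print()
R=[r for r in range(v.min()+5,v.max()-12)]
for z in(.15,.161):
    P=np.array([onz(f,((u[v==r].min()+u[v==r].max())/2,r),z) for r in R]);q=np.polyfit(P[:,0],P[:,1],1);print(z,np.degrees(np.arctan(q[0])),P[0],P[-1])
# model fit: reproject hook silhouette
from scipy.optimize import minimize
t=np.linspace(0,np.pi,15);hk=[]
for y in(-.006,0,.006):
    hk+= [(r*np.cos(a),y,.142+r*np.sin(a)) for a in t for r in(.011,.015,.019)]
    hk+=[(x,y,z) for x in(-.029,-.02,-.011) for z in np.linspace(.117,.150,8)]
hk=np.array(hk)
def mask(q):
    R_=Ro.from_euler('z',q[2]).as_matrix();X=hk@R_.T+[q[0],q[1],0];uv=np.array([proj(f,x) for x in X])
    M=np.zeros((480,640),np.uint8)
    a=uv.reshape(3,-1,2)
    for i in range(2):
        nA=45
        for j in range(14): 
            pts=np.vstack([a[i:i+2,3*j:3*j+6].reshape(-1,2)])*16
            cv2.fillConvexPoly(M,cv2.convexHull(pts.astype(np.int32)),1,shift=4)
        cv2.fillConvexPoly(M,cv2.convexHull((a[i:i+2,nA:].reshape(-1,2)*16).astype(np.int32)),1,shift=4)
    return M>0
L=lab==k
g=lambda q:1-(mask(q)&L).sum()/(mask(q)|L).sum()
best=min((minimize(g,[.4919+dx,-.1845+dy,np.radians(a)],method='Nelder-Mead',options=dict(initial_simplex=np.array([.4919+dx,-.1845+dy,np.radians(a)])+np.array([[0,0,0],[.004,0,0],[0,.004,0],[0,0,.08]]))) for dx in(-.003,.003) for dy in(-.002,.002) for a in(26,32)),key=lambda r:r.fun)
print(best.x,np.degrees(best.x[2]),best.fun)
E
python3 d.py
```

```text
[312 128  24  65 973] [323.2765 159.446 ]
128 321 323 | 132 320 333 | 136 319 334 | 140 319 334 | 144 318 334 | 148 318 333 | 152 317 332 | 156 316 332 | 160 316 331 | 164 315 330 | 168 315 330 | 172 314 329 | 176 314 328 | 180 313 327 | 184 313 326 | 188 312 325 | 192 321 321 | 
0.15 24.73490367595391 [ 0.5107 -0.178   0.15  ] [ 0.4775 -0.1937  0.15  ]
0.161 24.734903675953927 [ 0.511  -0.1774  0.161 ] [ 0.479  -0.1926  0.161 ]
[ 0.4957 -0.1854  0.4389] 25.144395223264322 0.06920077972709548
```

```bash
cat > o.py <<'E'
from h import *
import sys
np.set_printoptions(precision=4,suppress=True)
s=bot.observe();print(s['clock'],s['position'],np.degrees(s['tool_rot']),s['force'],s['grip_width'])
if len(sys.argv)>3:
    R=Ro.from_euler('xyz',s['tool_rot']).as_matrix();print('shift',R.T@(np.array(list(map(float,sys.argv[1:4])))-s['position']))
E
python3 o.py .4701 -.1966 .118
```

```text
2.8 [ 0.4501 -0.2071  0.2804] [179.9899   0.0173  33.1539] [0.6415 0.5124 0.2011] 0.04527311454459949
shift [0.0225 0.0022 0.1624]
```

Call:
carry_out:
  rows:
    - [[0.011, 0.001, 0.02, 4], [0.0225, 0.002, 0.05, 7.5], [0.0225, 0.002, 0.08, 7.5], [0.0225, 0.002, 0.1, 7.5], [0.0225, 0.002, 0.12, 7.5], [0.0225, 0.002, 0.135, 7.5], [0.0225, 0.002, 0.145, 7.5], [0.0225, 0.002, 0.153, 7.5], [0.0225, 0.002, 0.159, 7.5], [0.0225, 0.002, 0.162, 7.5], [0.0225, 0.002, 0.162, 7.5], [0.0225, 0.002, 0.162, 7.5]]

```text
clock: 3.8
position: [0.4706, -0.1956, 0.1189]
tool_rot: [3.141, -0.0, 0.449]
force: [-0.1, 0.3, 1.2]
grip_width: 0.0446
finger_force: 0.0
```

```bash
python3 o.py .4701 -.1966 .118; python3 - <<'E'
from h import *
f=bot.grab_frame('wrist');save(f,'w2')
E
```

```text
3.8 [ 0.4706 -0.1956  0.1189] [179.9744  -0.0248  25.7194] [-0.1274  0.2636  1.2041] 0.044601282090516996
shift [-0.0009  0.0006  0.0009]
```

View pics/w2.png

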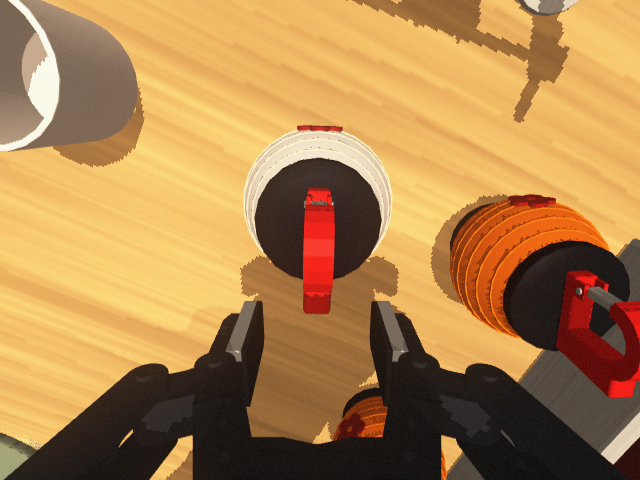

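The hook is centred between the fingers in (303-333, 190-312) and lined up with the tool. I'll refit it from this close view to check the reach along its length.

```bash
sed -e "s/m\[:,:300\]=0;m\[:,350:\]=0;m\[:110\]=0;m\[215:\]=0/m[:,:290]=0;m[:,350:]=0;m[:160]=0;m[330:]=0/" -e "s/lambda q:1/lambda q:1/" -e "s/\.4919/.4945/g;s/\.1845/.185/g" d.py > d2.py; cat >> d2.py <<'E'
s=bot.observe();c,sn=np.cos(best.x[2]),np.sin(best.x[2]);d=np.array(s['position'])[:2]-best.x[:2]
print('tcp in lantern',d@[c,sn],d@[-sn,c],s['position'],np.degrees(s['tool_rot']),proj(f,s['position']))
E
python3 d2.py
```

```text
[ 303  188   32  126 3558] [317.9975 251.7945]
188 310 314 | 192 307 330 | 196 307 330 | 200 306 331 | 204 306 330 | 208 305 333 | 212 305 333 | 216 304 334 | 220 304 334 | 224 304 334 | 228 304 334 | 232 304 334 | 236 304 334 | 240 304 334 | 244 303 334 | 248 303 333 | 252 303 333 | 256 303 333 | 260 303 333 | 264 303 333 | 268 303 333 | 272 303 333 | 276 303 332 | 280 303 332 | 284 303 332 | 288 303 331 | 292 303 330 | 296 303 329 | 300 304 329 | 304 304 329 | 308 304 328 | 312 305 328 | 
0.15 24.630562960136494 [ 0.5177 -0.1753  0.15  ] [ 0.4744 -0.1953  0.15  ]
0.161 24.630562960136448 [ 0.5197 -0.1743  0.161 ] [ 0.4795 -0.1928  0.161 ]
[ 0.4949 -0.1861  0.4203] 24.081373938377386 0.11232876712328765
tcp in lantern -0.0259137663592261 0.0012171684615492704 [ 0.4707 -0.1956  0.119 ] [179.9634  -0.0361  25.7244] [313.9049 278.1005]
```

Call:
carry_out:
  rows:
    - [[-0.001, 0, 0, 1], [-0.001, 0, 0, 1], [-0.001, 0, 0, 1], [-0.001, 0, 0, 1], [-0.001, 0, 0, 1], [-0.001, 0, 0, 1], [-0.001, 0, 0, 1], [-0.001, 0, 0, 1]]
  grip: 0.0
  grip_force: 60

```text
clock: 4.57
position: [0.4695, -0.1959, 0.1184]
tool_rot: [-3.142, 0.0, 0.432]
force: [-0.8, -0.0, 0.5]
grip_width: -0.0002
finger_force: 0.0
```

The fingers closed on nothing, so I need a look.

```bash
python3 - <<'E'
from h import *
f=bot.grab_frame('wrist');save(f,'w3')
s=bot.grab_frame('side');cv2.imwrite('pics/s3.png',cv2.resize(s['pixels'][150:300,290:470],None,fx=3,fy=3,interpolation=2)[:,:,::-1])
print(bot.observe()['grip_width'])
E
```

```text
0.00011133005378573119
```

View pics/w3.png

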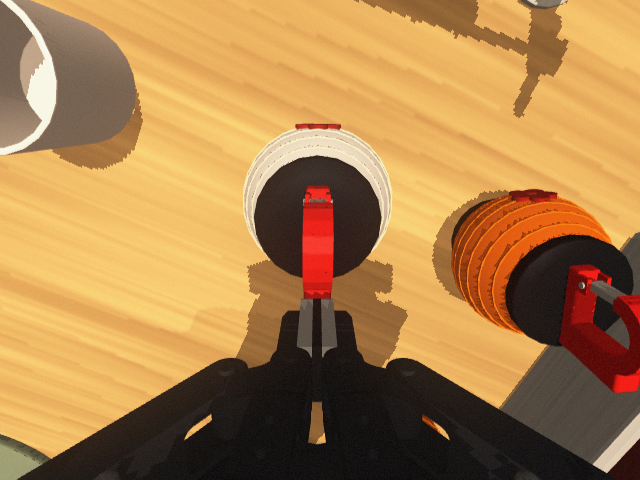

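View pics/s3.png

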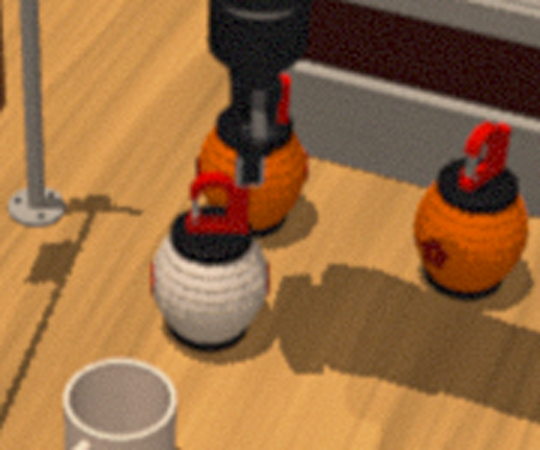

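Wrist view: the closed tips end at (317,300), directly behind the hook. In the side crop they end at about (247,185), level with the spine top. I'll triangulate the tip and compare it with the reported TCP.

```bash
python3 - <<'E'
from h import *
np.set_printoptions(precision=4,suppress=True)
W=bot.grab_frame('wrist');S=bot.grab_frame('side');t=np.array(bot.observe()['position']);y=.432;x=np.array([np.cos(y),np.sin(y),0])
print(t,[ (proj(W,t+x*a+[0,0,b]),proj(S,t+x*a+[0,0,b])) for a,b in((0,0),(.011,0),(0,.02),(.011,.02))])
print(tri((W,(317,300)),(S,(290+247/3,150+185/3))))
for l in('spine','mouth','seat'):
    a=bot.spot_point(W,l);b=bot.spot_point(S,l)
    print(l,[(d['position'],d['conf']) for d in a][:3],[(d['position'],d['conf']) for d in b][:4])
E
```

```text
[ 0.4695 -0.1959  0.1184] [(array([313.9342, 278.1672]), array([372.0141, 221.6702])), (array([313.8835, 258.48  ]), array([367.4352, 221.6858])), (array([313.6337, 295.6696]), array([372.3925, 215.2148])), (array([313.5715, 274.2032]), array([367.7733, 215.2304]))]
(array([ 0.4714, -0.1971,  0.1471]), [np.float64(0.0009470181364078532), np.float64(0.0009470181364078352)])
spine [([316.5, 296.4], 0.86), ([610.2, 373.0], 0.68)] [([373.7, 220.0], 0.83), ([382.1, 178.6], 0.71), ([453.8, 193.8], 0.64)]
mouth [([611.7, 292.0], 0.88), ([316.6, 205.6], 0.8), ([313.9, 187.2], 0.39)] [([366.7, 185.6], 0.71), ([444.8, 203.5], 0.66), ([354.7, 216.8], 0.58)]
seat [([316.9, 249.5], 0.57), ([635.0, 341.6], 0.56)] [([450.2, 196.9], 0.94), ([375.4, 178.7], 0.87), ([362.9, 209.6], 0.6)]
```

```bash
python3 - <<'E'
from h import *
np.set_printoptions(precision=4,suppress=True)
W=bot.grab_frame('wrist');S=bot.grab_frame('side');K=np.array(W['K']);print(K)
s=bot.observe();T=np.array(W['pose']);R=Ro.from_euler('xyz',s['tool_rot']).as_matrix()
M=R.T@T[:3,:3];o=R.T@(T[:3,3]-s['position']);print('cam in tool',o,M)
for w in(.0452,):
    d=K[0,0]*w/109;P=np.linalg.solve(K,[317,303,1])*d;print('tip in tool',d,o+M@P)
P=np.array([.276,-.561,.194]);print('start tcp side',proj(S,P),proj(S,P+[0,0,.03]))
im=cv2.imread('pics/side0.png')[85:145,470:540];im=cv2.resize(im,None,fx=4,fy=4,interpolation=2)
f=W['pixels'][280:370,270:365,::-1];f=cv2.resize(f,None,fx=3,fy=3,interpolation=2)
s3=cv2.resize(S['pixels'][185:245,340:410,::-1],None,fx=4,fy=4,interpolation=2)
h=max(im.shape[0],f.shape[0],s3.shape[0]);pad=lambda a:cv2.copyMakeBorder(a,0,h-a.shape[0],0,4,0)
cv2.imwrite('pics/cmp.png',np.hstack([pad(im),pad(f)])if 0 else cv2.resize(np.hstack([pad(im),pad(s3)]),None,fx=1,fy=1))
print([a.shape for a in(im,f,s3)])
E
```

```text
[[378.9001   0.     316.4965]
 [  0.     378.9001 241.3037]
 [  0.       0.       1.    ]]
cam in tool [ 0.0814  0.0014 -0.1809] [[ 0.0002 -0.9474 -0.3202]
 [ 1.      0.0004 -0.0005]
 [ 0.0006 -0.3202  0.9474]]
tip in tool 0.1571218556708994 [ 0.0069  0.0016 -0.0403]
start tcp side [492.8739 138.0989] [494.8617 128.2036]
[(240, 280, 3), (270, 285, 3), (240, 280, 3)]
```

View pics/cmp.png

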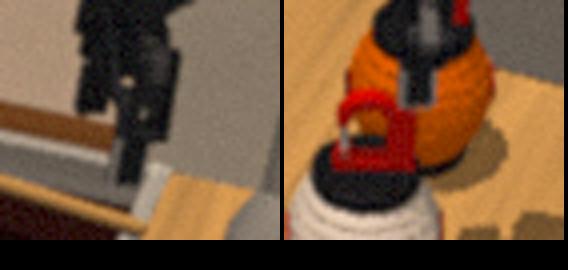

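The evidence agrees: side (373,211), wrist (317,300), and finger spacing in the earlier frame. The real tips sit about 29 mm short of the reported TCP, just above the spine top. I'll reopen, go down in small steps watching the force, and close again.

Call:
carry_out:
  rows:
    - [[0, 0, 0, 0], [0, 0, 0, 0], [0, 0, 0, 0], [0, 0, 0, 0], [0, 0, 0.005, 0], [0, 0, 0.01, 0], [0, 0, 0.014, 0], [0, 0, 0.017, 0], [0, 0, 0.02, 0], [0, 0, 0.02, 0]]
  grip: 0.04
  grip_force: 60

```text
clock: 6.0
position: [0.4692, -0.1957, 0.0977]
tool_rot: [-3.141, 0.001, 0.432]
force: [-0.1, 0.3, 0.0]
grip_width: 0.0403
finger_force: 0.0
```

Call:
carry_out:
  rows:
    - [[0, 0, 0.003, 0], [0, 0, 0.005, 0], [0, 0, 0.006, 0], [0, 0, 0.006, 0], [0, 0, 0.006, 0], [0, 0, 0.006, 0], [0, 0, 0.006, 0], [0, 0, 0.006, 0], [0, 0, 0.006, 0], [0, 0, 0.006, 0]]
  grip: 0.004
  grip_force: 60

```text
clock: 6.83
position: [0.4696, -0.1961, 0.0929]
tool_rot: [3.141, -0.0, 0.431]
force: [-2.4, 0.1, 10.4]
grip_width: 0.0104
finger_force: 58.7
```

```bash
python3 o.py; python3 - <<'E'
from h import *
f=bot.grab_frame('wrist');save(f,'w4')
S=bot.grab_frame('side')
a=f['pixels'][140:420,180:460,::-1];b=cv2.resize(S['pixels'][180:270,325:415,::-1],(280,280),interpolation=2)
cv2.imwrite('pics/c4.png',np.hstack([a,b]))
E
```

```text
6.8333 [ 0.4696 -0.1961  0.0929] [179.9713  -0.0178  24.7156] [-2.3859  0.1267 10.4413] 0.010442391990586814
```

View pics/c4.png

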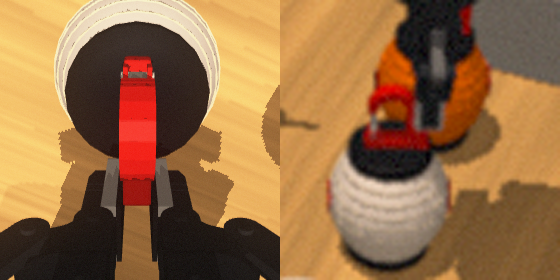

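The crop shows the spine held between both pads (full-picture rows 300-345). In the side view the finger covers the back of the spine. Width is 10.4 mm at 59 N, so it's gripped. Lifting next.

Call:
carry_out:
  rows:
    - [[0, 0, -0.003, 0], [0, 0, -0.008, 0], [0, 0, -0.016, 0], [0, 0, -0.026, 0], [0, 0, -0.04, 0], [0, 0, -0.06, 0], [0, 0, -0.08, 0], [0, 0, -0.1, 0], [0, 0, -0.115, 0], [0, 0, -0.12, 0], [0, 0, -0.12, 0], [0, 0, -0.12, 0]]

```text
clock: 7.93
position: [0.4693, -0.1959, 0.2122]
tool_rot: [-3.142, 0.0, 0.432]
force: [0.3, -0.0, -2.9]
grip_width: 0.0104
finger_force: 58.8
```

```bash
cat > e.py <<'E'
from h import *
np.set_printoptions(precision=4,suppress=True)
s=bot.observe();W=bot.grab_frame('wrist');S=bot.grab_frame('side');T=bot.grab_frame('top')
R=Ro.from_euler('xyz',s['tool_rot']).as_matrix();t=np.array(s['position'])
print(s['clock'],t,np.degrees(s['tool_rot']),s['force'],s['moment'],s['grip_width'])
for l in('spine','mouth','seat','lantern'):
    b=bot.spot_point(W,l);c=bot.spot_point(S,l);d=bot.spot_point(T,l);out=[]
    for A,F in((b,W),(c,S),(d,T)): print(l,[(np.round(x['position'],1).tolist(),round(x['conf'],2)) for x in A][:4],end=' ')
    for x in b[:3]:
        for y in c[:4]:
            p,e=tri((W,x['position']),(S,y['position']))
            if e[0]<.006 and np.linalg.norm(p-t)<.17: out.append((R.T@(p-t),p,round(e[0],4)))
    print('\n   in tool',out)
E
python3 e.py
```

```text
7.9333 [ 0.4693 -0.1959  0.2122] [-179.9973    0.0071   24.7248] [ 0.3253 -0.0283 -2.9324] [-0.0717  0.0823  0.0318] 0.010364040895408952
spine [([514.2, 288.0], 0.93), ([317.0, 325.9], 0.73)] spine [([384.2, 180.5], 0.91), ([373.4, 175.1], 0.6)] spine [([384.8, 251.5], 0.67)] 
   in tool [(array([-0.019 ,  0.0027, -0.0232]), array([ 0.4531, -0.2063,  0.2353]), np.float64(0.0042)), (array([ 0.0012,  0.0009, -0.0442]), array([ 0.4707, -0.1962,  0.2564]), np.float64(0.0025))]
mouth [([316.8, 223.4], 0.65), ([515.9, 236.6], 0.57)] mouth [([370.7, 182.5], 0.98), ([445.0, 204.5], 0.92), ([353.0, 177.2], 0.78), ([373.9, 176.8], 0.46)] mouth [([376.2, 237.5], 0.8)] 
   in tool [(array([ 0.0451,  0.0008, -0.0385]), array([ 0.5106, -0.1778,  0.2507]), np.float64(0.0043))]
seat [([528.0, 260.2], 0.77), ([316.0, 273.7], 0.59)] seat [([450.4, 197.4], 0.93), ([362.2, 173.8], 0.83), ([375.6, 176.5], 0.57)] seat [([383.8, 241.3], 0.72)] 
   in tool [(array([-0.0166,  0.1507,  0.0686]), array([ 0.5172, -0.3397,  0.1435]), np.float64(0.0003)), (array([ 0.0263,  0.0006, -0.0479]), array([ 0.4934, -0.1854,  0.26  ]), np.float64(0.0027))]
lantern [([368.3, 354.3], 0.96), ([315.0, 192.3], 0.86), ([448.4, 210.3], 0.67)] lantern [([361.4, 221.5], 0.83), ([369.6, 219.0], 0.69)] lantern [([368.9, 254.0], 0.85)] 
   in tool [(array([0.0262, 0.0002, 0.0934]), array([ 0.4931, -0.1851,  0.1188]), np.float64(0.0005))]
```

The lantern is lifted (2.9 N, level). I'm carrying it to a staging pose short of the bar, with the mouth at bar height and turned square to the rail.

Call:
carry_out:
  rows:
    - [[0.006, -0.003, -0.012, 0.5], [0.02, -0.011, -0.026, 2], [0.038, -0.021, -0.036, 4], [0.058, -0.032, -0.04, 6], [0.08, -0.044, -0.04, 8], [0.102, -0.056, -0.04, 10], [0.124, -0.068, -0.04, 12], [0.144, -0.08, -0.04, 14], [0.161, -0.089, -0.04, 15], [0.174, -0.096, -0.04, 15.6], [0.18, -0.1, -0.04, 15.6], [0.182, -0.101, -0.04, 15.6]]

```text
clock: 9.68
position: [0.5928, -0.0269, 0.2521]
tool_rot: [-3.141, 0.0, 0.161]
force: [0.0, 0.1, -2.4]
grip_width: 0.0106
finger_force: 58.7
```

Call:
carry_out:
  rows:
    - [[0, 0, 0, 0], [0, 0, 0, 0], [0, 0, 0, 0], [0, 0, 0, 0]]

```text
clock: 10.02
position: [0.5923, -0.0289, 0.2526]
tool_rot: [3.141, -0.0, 0.158]
force: [-0.1, -0.2, -1.9]
grip_width: 0.0104
finger_force: 58.7
```

```bash
sed -i 's/p-t)<.17/p-t)<.12/' e.py; cat >> e.py <<'E'
# bar in the wrist picture: low-saturation grey line; save for view
save(W,'w5');u=np.array([.9874,.158,0]);v=np.array([-.158,.9874,0])
M=np.array([.6624,-.0171,.29])
print('bar pts predicted W',proj(W,M),proj(W,M+.05*v),proj(W,M-.05*v),'S',proj(S,M),'M in tool',R.T@(M-t))
a=W['pixels'][:,:,::-1];b=S['pixels'][130:290,220:400,::-1]
cv2.imwrite('pics/c5.png',np.hstack([cv2.resize(a[60:420,160:480],(400,450)),cv2.resize(b,(400,450),interpolation=2)]))
E
python3 e.py
```

```text
10.0167 [ 0.5923 -0.0289  0.2526] [179.9846  -0.0045   9.0695] [-0.1068 -0.1718 -1.854 ] [-0.0224  0.0258  0.014 ] 0.010431641798224119
spine [([635.7, 374.9], 0.8), ([317.5, 324.6], 0.59)] spine [([458.2, 196.6], 0.87), ([384.8, 180.1], 0.8), ([293.1, 186.6], 0.78), ([293.9, 372.1], 0.32)] spine [([445.0, 333.8], 0.95), ([439.9, 252.3], 0.87)] 
   in tool [(array([-0.0014,  0.0023, -0.0437]), array([ 0.5913, -0.0314,  0.2963]), np.float64(0.0006))]
mouth [([317.8, 222.6], 0.92), ([625.5, 334.4], 0.71)] mouth [([270.7, 185.3], 0.97), ([444.6, 205.2], 0.71), ([368.3, 181.7], 0.58)] mouth [([429.0, 239.7], 0.87), ([433.0, 325.2], 0.69)] 
   in tool [(array([ 0.0446,  0.0006, -0.041 ]), array([ 0.6364, -0.0225,  0.2935]), np.float64(0.0028))]
seat [([315.1, 274.9], 0.75)] seat [([377.6, 177.2], 0.75), ([448.9, 199.7], 0.6), ([275.8, 181.8], 0.58)] seat [([436.9, 243.0], 0.84), ([441.2, 328.4], 0.64)] 
   in tool [(array([ 0.0305, -0.0013, -0.0554]), array([ 0.6222, -0.0228,  0.308 ]), np.float64(0.0043))]
lantern [([544.8, 286.5], 0.98), ([315.2, 193.5], 0.87)] lantern [([282.6, 233.2], 0.79), ([369.4, 220.1], 0.77), ([442.8, 239.6], 0.75), ([293.6, 369.8], 0.21)] lantern [([425.1, 330.7], 0.67)] 
   in tool [(array([0.0272, 0.0004, 0.0898]), array([ 0.6192, -0.025 ,  0.1628]), np.float64(0.0004))]
bar pts predicted W [310.6107 144.001 ] [174.6985 144.0213] [446.5374 143.9806] S [260.0449 184.5305] M in tool [ 0.0711 -0.0006 -0.0374]
```

View pics/c5.png

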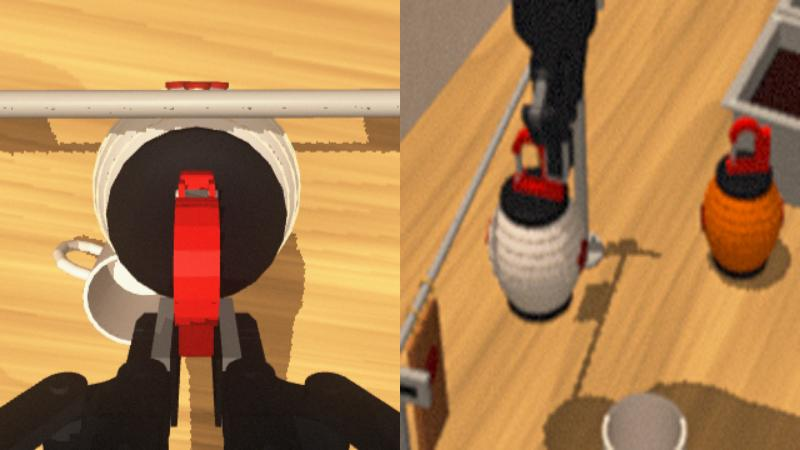

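The wrist view shows the bar at row ~142 (predicted 144), parallel to the jaw line. The hook is centred at column ~317 and facing it. Now the approach, then a slow push while watching the force.

Call:
carry_out:
  rows:
    - [[0.006, 0, 0.001, 0], [0.013, 0, 0.001, 0], [0.018, 0, 0.001, 0], [0.021, 0, 0.001, 0], [0.023, 0, 0.001, 0], [0.025, 0, 0.001, 0], [0.027, 0, 0.001, 0], [0.029, 0, 0.001, 0], [0.031, 0, 0.001, 0], [0.033, 0, 0.001, 0], [0.034, 0, 0.001, 0], [0.034, 0, 0.001, 0]]

```text
clock: 11.77
position: [0.6257, -0.0228, 0.251]
tool_rot: [3.142, 0.002, 0.159]
force: [-5.3, -1.5, -5.1]
grip_width: 0.0104
finger_force: 58.4
```

Call:
carry_out:
  rows:
    - [[0.002, 0, 0, 0], [0.004, 0, 0, 0], [0.006, 0, 0, 0], [0.008, 0, 0, 0], [0.01, 0, 0, 0], [0.011, 0, 0, 0], [0.012, 0, 0, 0], [0.012, 0, 0, 0]]

```text
clock: 12.43
position: [0.6382, -0.0207, 0.2513]
tool_rot: [-3.142, -0.0, 0.159]
force: [-0.8, -0.4, -6.3]
grip_width: 0.0106
finger_force: 58.4
```

Call:
carry_out:
  rows:
    - [[0.001, 0, 0, 0], [0.002, 0, 0, 0], [0.003, 0, 0, 0], [0.004, 0, 0, 0], [0.004, 0, 0, 0]]

```text
clock: 12.85
position: [0.6425, -0.0199, 0.2515]
tool_rot: [-3.142, -0.001, 0.159]
force: [2.9, 0.1, -7.5]
grip_width: 0.0103
finger_force: 58.4
```

Call:
carry_out:
  rows:
    - [[0.001, 0, 0, 0], [0.0015, 0, 0, 0], [0.002, 0, 0, 0], [0.002, 0, 0, 0]]

```text
clock: 13.18
position: [0.6431, -0.0199, 0.2514]
tool_rot: [-3.142, 0.002, 0.159]
force: [-8.3, -0.9, -2.4]
grip_width: 0.0104
finger_force: 59.3
```

The bar has stopped on the spine, at about 51 mm of travel as expected. Sinking now so the gate can shut.

Call:
carry_out:
  rows:
    - [[-0.0005, 0, 0.001, 0], [-0.0005, 0, 0.002, 0], [-0.0005, 0, 0.003, 0], [-0.0005, 0, 0.004, 0], [-0.0005, 0, 0.005, 0], [-0.0005, 0, 0.006, 0], [-0.0005, 0, 0.007, 0], [-0.0005, 0, 0.007, 0], [-0.0005, 0, 0.007, 0]]

```text
clock: 13.93
position: [0.6431, -0.0201, 0.2447]
tool_rot: [3.141, 0.0, 0.159]
force: [-6.2, -1.5, -1.5]
grip_width: 0.0102
finger_force: 59.4
```

Call:
carry_out:
  rows:
    - [[0, 0, 0.001, 0], [-0.001, 0, 0.0015, 0], [-0.002, 0, 0.0015, 0], [-0.003, 0, 0.0015, 0], [-0.004, 0, 0.0015, 0], [-0.004, 0, 0.0015, 0]]

```text
clock: 14.43
position: [0.6394, -0.0205, 0.2431]
tool_rot: [3.142, -0.0, 0.159]
force: [0.1, -0.9, -1.9]
grip_width: 0.0104
finger_force: 59.2
```

```bash
python3 o.py; python3 - <<'E'
from h import *
f=bot.grab_frame('wrist')
S=bot.grab_frame('side')
a=cv2.resize(f['pixels'][100:360,220:420,::-1],(400,520),interpolation=2);b=cv2.resize(S['pixels'][150:230,230:290,::-1],(390,520),interpolation=2)
cv2.imwrite('pics/c6.png',np.hstack([a,b]))
# shut gate visible? print grey pixels between nose and foot rows in wrist crop
E
```

```text
14.4333 [ 0.6394 -0.0205  0.2431] [179.9984  -0.0211   9.1247] [ 0.0951 -0.8561 -1.8507] 0.010392239832689464
```

The force is down to the weight alone and the gate no longer pulls or presses on the bar, so it has flicked shut. I'm centring the bar under the crown and lowering.

Call:
carry_out:
  rows:
    - [[-0.001, 0, 0, 0], [-0.002, 0, 0.001, 0], [-0.003, 0, 0.002, 0], [-0.0035, 0, 0.003, 0], [-0.0035, 0, 0.004, 0], [-0.0035, 0, 0.005, 0], [-0.0035, 0, 0.006, 0], [-0.0035, 0, 0.007, 0], [-0.0035, 0, 0.007, 0]]

```text
clock: 15.28
position: [0.6359, -0.0211, 0.2356]
tool_rot: [-3.142, 0.0, 0.159]
force: [-0.5, -0.2, -1.4]
grip_width: 0.0102
finger_force: 59.2
```

Call:
carry_out:
  rows:
    - [[0, 0, 0.0005, 0], [0, 0, 0.001, 0], [0, 0, 0.0015, 0], [0, 0, 0.002, 0], [0, 0, 0.002, 0], [0, 0, 0.002, 0]]

```text
clock: 15.78
position: [0.636, -0.0211, 0.2339]
tool_rot: [-3.142, -0.0, 0.159]
force: [-0.8, 0.0, -1.5]
grip_width: 0.0105
finger_force: 59.2
```

Call:
carry_out:
  rows:
    - [[0, 0, 0.0005, 0], [0, 0, 0.001, 0], [0, 0, 0.001, 0], [0, 0, 0.001, 0]]

```text
clock: 16.12
position: [0.6362, -0.021, 0.2335]
tool_rot: [3.141, -0.001, 0.159]
force: [-1.6, 0.5, 4.8]
grip_width: 0.0104
finger_force: 60.2
```

The bar now carries the lantern (the hand feels +4.8 N). Easing off slightly and letting go.

Call:
carry_out:
  rows:
    - [[-0.0005, 0, -0.0003, 0], [-0.0005, 0, -0.0003, 0], [-0.0005, 0, -0.0003, 0]]
  grip_force: 20

```text
clock: 16.37
position: [0.6359, -0.021, 0.2336]
tool_rot: [3.142, -0.001, 0.159]
force: [2.8, -0.3, 4.1]
grip_width: 0.0103
finger_force: 59.9
```

Call:
carry_out:
  rows:
    - [[0, 0, 0, 0], [0, 0, 0, 0], [0, 0, 0, 0], [0, 0, 0, 0], [0, 0, 0, 0], [0, 0, 0, 0], [0, 0, 0, 0], [0, 0, 0, 0]]
  grip: 0.045

```text
clock: 17.03
position: [0.6355, -0.0211, 0.2332]
tool_rot: [-3.142, 0.0, 0.159]
force: [0.3, -0.1, 0.2]
grip_width: 0.0448
finger_force: 0.0
```

```bash
python3 e.py | grep -v '^bar'
```

```text
17.0333 [ 0.6355 -0.0211  0.2332] [-179.9985    0.003     9.1279] [ 0.3439 -0.1222  0.1726] [-0.0263  0.0229 -0.0286] 0.04484123601269089
spine [([313.7, 327.5], 0.79)] spine [([385.3, 179.9], 0.83), ([271.4, 193.1], 0.6)] spine [([440.0, 253.1], 0.8), ([445.8, 336.5], 0.79)] 
   in tool [(array([-0.0003, -0.0013, -0.0427]), array([ 0.635 , -0.0199,  0.2759]), np.float64(0.0028))]
mouth [([630.0, 388.1], 0.85), ([317.2, 322.6], 0.66), ([319.2, 220.3], 0.56)] mouth [([369.7, 182.4], 0.87), ([447.1, 205.6], 0.75), ([252.6, 190.5], 0.58)] mouth [([433.3, 324.6], 0.77), ([429.3, 240.6], 0.59)] 
   in tool [(array([ 0.044 ,  0.0014, -0.0378]), array([ 0.6791, -0.0156,  0.271 ]), np.float64(0.0021))]
seat [([316.3, 275.2], 0.96)] seat [([449.6, 195.0], 0.77), ([257.0, 186.9], 0.73), ([375.6, 178.6], 0.67)] seat [([437.2, 238.8], 0.92)] 
   in tool [(array([ 0.0297, -0.0011, -0.0537]), array([ 0.6646, -0.0153,  0.2869]), np.float64(0.0044))]
lantern [([549.3, 326.3], 0.89), ([316.8, 190.5], 0.71), ([498.4, 450.6], 0.59)] lantern [([370.4, 219.2], 0.96), ([262.6, 238.3], 0.94), ([441.6, 239.4], 0.81)] lantern [([422.7, 328.1], 0.97), ([419.1, 256.9], 0.66)] 
   in tool [(array([0.0302, 0.0004, 0.0949]), array([ 0.6654, -0.0168,  0.1383]), np.float64(0.0025))]
```

It hangs free with the seat at the bar. Withdrawing straight up, then back.

Call:
carry_out:
  rows:
    - [[-0.001, 0, -0.003, 0], [-0.002, 0, -0.008, 0], [-0.003, 0, -0.016, 0], [-0.003, 0, -0.026, 0], [-0.003, 0, -0.04, 0], [-0.003, 0, -0.055, 0], [-0.005, 0, -0.07, 0], [-0.015, 0, -0.085, 0], [-0.03, 0, -0.1, 0], [-0.05, 0, -0.11, 0], [-0.065, 0, -0.11, 0], [-0.075, 0, -0.11, 0]]

```text
clock: 18.78
position: [0.5606, -0.0333, 0.345]
tool_rot: [3.141, -0.002, 0.159]
force: [0.1, -0.4, -0.1]
grip_width: 0.0449
finger_force: 0.0
```

Call:
carry_out:
  rows:
    - [[-0.01, 0, 0, 0], [-0.01, 0, 0, 0], [-0.01, 0, 0, 0], [-0.01, 0, 0, 0], [-0.01, 0, 0, 0], [-0.01, 0, 0, 0], [-0.01, 0, 0, 0], [-0.01, 0, 0, 0], [-0.01, 0, 0, 0], [-0.01, 0, 0, 0], [-0.01, 0, 0, 0], [-0.01, 0, 0, 0]]

```text
clock: 19.78
position: [0.5516, -0.0346, 0.3432]
tool_rot: [-3.142, 0.0, 0.159]
force: [-0.2, -0.3, -0.2]
grip_width: 0.0454
finger_force: 0.0
```

```bash
cat > g.py <<'E'
from h import *
np.set_printoptions(precision=4,suppress=True)
W=bot.grab_frame('wrist');S=bot.grab_frame('side');print(bot.observe()['clock'])
for l in('seat','spine','mouth','lantern'):
    o=[]
    for x in bot.spot_point(W,l)[:4]:
        for y in bot.spot_point(S,l)[:4]:
            p,e=tri((W,x['position']),(S,y['position']))
            if e[0]<.006 and np.hypot(p[0]-.662,p[1]+.018)<.08: o.append((p,round(e[0],4)))
    print(l,o)
r=[d for d in bot.regions_of(S,'lantern')]
for d in r: 
    print(np.round(d['position']),d['conf'],d['region'].sum())
E
python3 g.py
```

```text
19.8833
seat [(array([ 0.6743, -0.0186,  0.2798]), np.float64(0.0031)), (array([ 0.667 , -0.0166,  0.2828]), np.float64(0.0021))]
spine [(array([ 0.6365, -0.0205,  0.2739]), np.float64(0.0011))]
mouth []
lantern [(array([ 0.6628, -0.0163,  0.1356]), np.float64(0.0023))]
[445. 225.] 0.81 1595
[263. 220.] 0.58 1929
[372. 206.] 0.56 1566
```

Call:
carry_out:
  rows:
    - [[0, 0, 0, 0], [0, 0, 0, 0], [0, 0, 0, 0], [0, 0, 0, 0], [0, 0, 0, 0], [0, 0, 0, 0], [0, 0, 0, 0], [0, 0, 0, 0], [0, 0, 0, 0], [0, 0, 0, 0], [0, 0, 0, 0], [0, 0, 0, 0]]

```text
clock: 21.68
position: [0.5516, -0.0346, 0.3432]
tool_rot: [-3.142, 0.0, 0.159]
force: [-0.1, -0.4, 0.4]
grip_width: 0.0448
finger_force: 0.0
```

```bash
python3 g.py
```

```text
21.7833
seat [(array([ 0.663 , -0.0184,  0.2812]), np.float64(0.0015))]
spine [(array([ 0.6353, -0.0228,  0.2747]), np.float64(0.0006))]
mouth [(array([ 0.6796, -0.0148,  0.2674]), np.float64(0.0021))]
lantern [(array([ 0.6613, -0.015 ,  0.1378]), np.float64(0.0002))]
[372. 204.] 0.64 1555
[447. 222.] 0.64 1613
```

It's upright, with the seat straight above the base. One check that it's still, then hand in.

Call:
carry_out:
  rows:
    - [[0, 0, 0, 0], [0, 0, 0, 0], [0, 0, 0, 0], [0, 0, 0, 0], [0, 0, 0, 0], [0, 0, 0, 0], [0, 0, 0, 0], [0, 0, 0, 0], [0, 0, 0, 0], [0, 0, 0, 0], [0, 0, 0, 0], [0, 0, 0, 0]]

```text
clock: 23.58
position: [0.5516, -0.0346, 0.3432]
tool_rot: [-3.142, 0.0, 0.159]
force: [-0.3, 0.6, -0.6]
grip_width: 0.0451
finger_force: 0.0
```

```bash
python3 - <<'E'
from h import *
fs=[]
for i in range(8):
    p=bot.grab_frame('wrist')['pixels'].astype(int)
    m=(p[:,:,0]>130)&(p[:,:,1]<75)&(p[:,:,2]<75);m[:,:200]=0;m[:,430:]=0
    v,u=np.nonzero(m);fs.append((u.mean().round(2),v.mean().round(2),m.sum()))
print(fs)
E
```

```text
[(np.float64(316.67), np.float64(63.52), np.int64(2088)), (np.float64(316.66), np.float64(63.44), np.int64(2089)), (np.float64(316.66), np.float64(63.43), np.int64(2087)), (np.float64(316.66), np.float64(63.51), np.int64(2090)), (np.float64(316.65), np.float64(63.51), np.int64(2088)), (np.float64(316.65), np.float64(63.39), np.int64(2089)), (np.float64(316.67), np.float64(63.48), np.int64(2091)), (np.float64(316.66), np.float64(63.45), np.int64(2090))]
```

```bash
python3 -c "
from workcell import bot
print(bot.job_done())"
```

```text
the job is handed in; nothing more can be done
None
```

The white lantern hangs upright and still on the rail bar, about midway between the plaques, and the job is handed in; I judged the gate shut from the forces alone, having no picture views left, and my first grasp closed on nothing before a lower second one held.

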